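# Set the stroke tester and draw its spring slide to the pointer

## Robot

A 6-joint arm with a two-finger parallel gripper is mounted at the origin on a cart in front of the work surface, level with it; the furniture and walls round the work are solid. World frame = base frame: x ahead of the robot, y to its left, z up, the work surface at z = 0. Lengths are in m, angles in degrees, forces in N, time in s.
With the tool pointing down it reaches from about 0.325 to 0.875 m from the base axis. Payload 4.4 kg.
Tool frame: the origin (TCP) lies between the finger pads; the fingertips stand 25 mm ahead of it and the grasp point (between the pads) lies 6 mm ahead of it; z points along the fingers, y is the line along which they close (so a half turn about z gives the same grasp; the last joint's range is limited). The gripper opens to 85 mm and grips with 20 to 120 N. Pads are 22 mm wide; open, the fingers measure 114 mm over their backs; the gripper's body (76 mm by 85 mm) begins 54 mm behind the grasp point. The pads swing forward as they close: fully open they stand 13 mm farther back than shut.
Start: joints at [-85.342, 11.837, 88.321, -0, 79.842, -8.623], TCP at [0.132, -0.56, 0.256] pointing down, gripper open.
Joint ranges: [-156.59, 156.59], [-49.26, 127.26], [12.9, 141.05], [-63.56, 243.56], [4.71, 150.69], [-161.64, 161.64]. Speed limits (degrees/s): [159.86, 159.86, 180, 180, 180, 180].

## Interface

Orientations are given as a 3x3 rotation matrix whose columns are the frame's x, y, z axes.
In Python, from plant import arm gives the robot as it stands.
- The arm moves only by the tool servo_tool, never from a script. Its arguments are lists of equal length, an entry for each row: "linear": the shift along the tool's x, y, z in units of 30 mm (1.0 is 30 mm), a list of three; "roll": the turn about the tool's z in units of 180 degrees (1.0 is 180 degrees); "jaw": the opening, from 0 (shut) to 1 (fully open). A call has 1 to 12 rows; each row shifts and turns the commanded pose from where the row before left it, along the tool's axes as they then stand; what a row does not reach is not made up. A row lasts 1/10 s, in which the tool goes at most 50 mm and 8.59 degrees, less where a joint would pass 70% of its speed; a pose out of reach is approached as far as the arm can. A call with a number of a shift or a turn outside -1 to 1 is refused whole. A call with a gripper value outside its range is refused whole. The fingers move at their own pace and stop on an object; the grip force is fixed at half the most. Time passes only in rows, so rows that do not move let the fingers close. It gives the time, the measured TCP pose, the force, the opening and the grip force at its end, in the units of the state.
- arm.read_state(): the state, without advancing time (a new reading comes with each control period).
- arm.capture(name): name is "scene" or "top" or "wrist"; returns (picture, depth): 480x640x3 uint8, blue, green, red; 480x640 float32, m along the optical axis (not along the pixel's ray), 0 where there is no reading.
- arm.camera_params(name): a dict with "K" (3x3 intrinsics, pixels), "R" (3x3) and "t" (3): a world point X has camera coordinates R X + t. Camera axes: x right, y down, z forward; pixel columns grow to the right and rows downward; lengths in m; the calibration is good to about 2 mm. A picture is of the moment at which its call begins: read the wrist's pose just before it. camera_params takes no time and is no camera call; for the wrist camera it gives the pose at the moment of the call.
- arm.sign_off(): hands the job in; it is judged then, once.
The state is a dict: "time_s": time; "q": joint angles; "qd": joint speeds; "joint_torque": joint torques, N m; "position": TCP position; "tool_rot": TCP orientation; "force": force on the tool from outside, world axes, zero at the start; "torque": the same for the moment, N m; "width": finger opening in m; "grip_force": force on a finger pad.
Only numpy, scipy, OpenCV 4.12 (cv2) and the standard library are available. Lean on these libraries where they do the work, as an engineer would, in place of code of your own. Each camera call takes 0.05 s, during which the arm holds its last target. There are 200 camera calls.

## Task

To check the spring of the stroke tester on the bench, turn its bar knob clockwise until the knob's nose points straight at the raised index tab on the dial, which also carries the small pointer along the scale. Then take the upright pull fin, draw the sprung slide out until its mark is level with the pointer, hold it there for two seconds, and ease it gently all the way back home before letting go, leaving the knob at the index and without shifting the index tab or disturbing the things lying around.

Things in the scene. Friction and masses are not known exactly. Their poses are not given: they have to be found in the camera images.
- tester: stroke tester, screwed to the bench: grey base plate 150 mm (x) by 290 mm (y) by 12 mm with a round dial near its right end and a sprung slide in its left half. Origin on the bench under the plate's middle (plate spans y -150 to +140 mm). Own x away from the robot, own y to the left, along the slide. Knob axis at (0, -80) mm, vertical.
- set_knob (a joint): angle of the black bar knob about the vertical axis, rad, 0 to 3.1, stays where it is left; 0 = nose towards the tester's +x, growing clockwise seen from above. Its turning drives the pointer 20 mm per rad.
- knob_grip (a point): on the knob's axis, 55 mm above the bench, in the bar grip to pinch: bar 58 mm long, 16 mm wide, from 31 to 63 mm above the bench; own x along the bar towards the nose. Below the bar is a round grey disc 68 mm across, top at 31 mm.
- knob_nose (a point): end of the knob's black nose (a narrow 6 mm finger below the end of the bar; a white line on top of the bar runs out to the same end), 41 mm from the axis, 33 mm above the bench; own x points outward along the nose
- index_ring (a joint): angle of the index tab round the dial, same zero and sense as set_knob: the knob is set when set_knob equals index_ring. Clamped stiffly, not to be moved.
- index_tip (a point): inner end of the dark raised index tab, 42.5 mm from the knob axis, 24 mm above the bench (tab 12 mm wide, reaching 60 mm from the axis, top 28 mm); own x points outward
- stroke_pointer (a joint): travel of the pointer along the scale, m, = 0.02 x set_knob
- pointer_tip (a point): tip of the dark pointer on the near side of the slide, 28 mm above the bench; own y along the slide's travel (the same as the tester's)
- draw_slide (a joint): travel of the sprung slide towards the tester's +y, m: 0 = home, to 0.065; a spring pulls it home with 2 N at home, 7 N at 45 mm
- pull_grip (a point): grip point in the pull fin, 60 mm above the bench: black upright fin 60 mm long (tester x), 12 mm thick (tester y), from 32 to 76 mm above the bench; guides beside it up to 25 mm
- slide_mark (a point): tip of the slide's dark mark beside the fin on the near side, 30 mm above the bench; it faces the pointer and is level with it when both have the same tester y
- caliper: caliper lying beyond the tester, 197 mm long, 16 mm high, loose; origin under its middle
- side_cutters: side cutters lying on the near side of the tester, 106 mm long, 10 mm high, loose; origin under the middle
- driver_red: slim screwdriver lying on the near side of the tester, 144 mm long, 15 mm thick, loose; origin under its middle
- film_tape: tape roll 73 mm across, 19 mm high, loose; origin under its centre

How it is judged:
By the outcome, as a careful person would: the job done as asked, in the order asked, and still so for the second after the job is handed in, with the robot touching nothing.
It also fails if it takes over 51 s, if anything falls off the work surface, if the arm or the gripper's body presses on something with over 40 N, if the wrist force passes 120 N, or if a joint passes its speed limit or range.

## Working session

There is one attempt and no reset: what is moved stays moved. The work goes in short steps, Python scripts to look and compute and a tool call to move; the robot and the scene stay as the last step left them, time stands still between calls to the robot, and variables do not carry over. Pictures are saved under pics/ and viewed, at most 11 in all, crops included, and the job is handed in when it is done.

Besides the shell and the picture viewer there is one more tool, called after "Request:" by a JSON object that holds its "method" and its "body", one argument or row to a line. servo_tool: Moves the arm, as the interface text tells. Its arguments: {"type":"object","properties":{"linear":{"type":"array","items":{"type":"array","items":{"type":"number"}}},"roll":{"type":"array","items":{"type":"number"}},"jaw":{"type":"array","items":{"type":"number"}}},"required":["linear","roll","jaw"]}

```bash
mkdir -p pics; ls
python3 - <<'E'
from plant import arm
import cv2,numpy as np
s=arm.read_state();print(s['time_s'],s['position'],s['tool_rot'],s['width'])
for n in['top','scene']:
    p,d=arm.capture(n);cv2.imwrite(f'pics/{n}0.png',p);np.save(f'pics/{n}0.npy',d);print(n,{k:np.round(v,4).tolist() for k,v in arm.camera_params(n).items()})
E
```

```text
pics
0.0 [ 0.13201203 -0.55890145  0.25509338] [[ 9.73265840e-01  2.29681457e-01 -1.79402893e-04]
 [ 2.29681239e-01 -9.73263085e-01  2.34422559e-03]
 [ 3.63818937e-04 -2.32276017e-03 -9.99997236e-01]] 0.08520338441068662
top {'K': [[522.6697, 0.0, 325.8065], [0.0, 522.6697, 237.1752], [0.0, 0.0, 1.0]], 'R': [[-0.0099, -0.9999, -0.0021], [-0.9978, 0.0101, -0.066], [0.066, 0.0015, -0.9978]], 't': [0.1762, 0.5537, 0.9725]}
scene {'K': [[444.2865, 0.0, 324.4013], [0.0, 444.2865, 244.6415], [0.0, 0.0, 1.0]], 'R': [[-0.521, -0.8533, -0.0231], [-0.3651, 0.2472, -0.8975], [0.7715, -0.4591, -0.4403]], 't': [0.4466, 0.2297, 0.5287]}
```

View pics/top0.png

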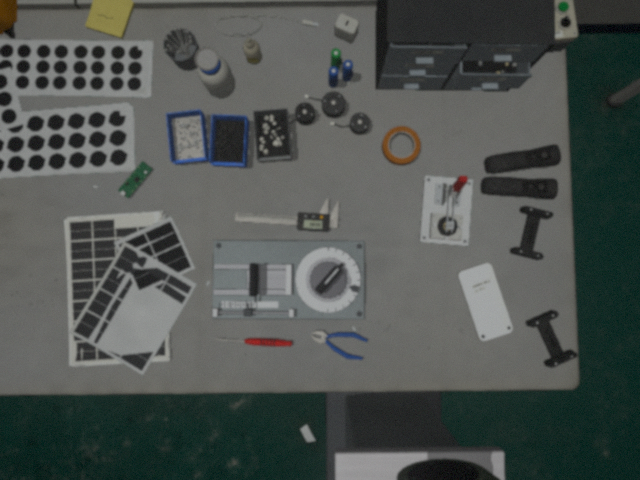

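The top view shows the tester at columns 213–365, rows 240–318. The dial is centred near (329,279), the fin near (258,279), and the screwdriver and cutters lie below (nearer the robot). I'll enlarge it.

Run:
```python
import cv2
p=cv2.imread('pics/top0.png')[230:330,205:375]
p=cv2.convertScaleAbs(p,alpha=1.6)
cv2.imwrite('pics/topc.png',cv2.resize(p[:, :],None,fx=4.7,fy=4.7,interpolation=cv2.INTER_CUBIC))
```

```text
(no output)
```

View pics/topc.png

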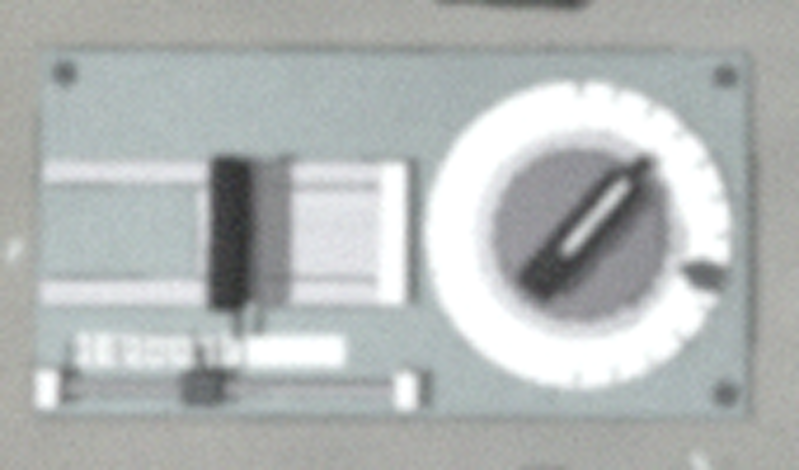

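Enlarged crop: the nose end is at about (648,160), the knob centre near (583,232), and the index tab at about (690–722, 272). The fin is at (231,232) and the pointer tip around (207,345).

```bash
cat > h.py <<'E'
import numpy as np
from plant import arm
def ray(P,uv,z):
    K,R,t=[np.array(P[k]) for k in('K','R','t')]
    d=R.T@np.linalg.inv(K)@np.array([*uv,1.]);c=-R.T@t
    return c+d*(z-c[2])/d[2]
def proj(P,X):
    K,R,t=[np.array(P[k]) for k in('K','R','t')]
    x=K@(R@np.asarray(X,float)+t);return x[:2]/x[2]
E
python3 - <<'E'
from h import *
P=arm.camera_params('top')
f=lambda x,y,z:ray(P,((x+.5)/4.7+204.5,(y+.5)/4.7+229.5),z)
for n,a in dict(TL=(40,50,.012),TR=(750,50,.012),BR=(748,412,.012),BL=(37,410,.012),tail=(532,290,.063),barend=(632,172,.063),nose=(650,158,.033),disc=(583,234,.031),tabin=(684,268,.028),tabout=(724,278,.028),fintop=(231,157,.076),finbot=(228,308,.076)).items(): print(n,f(*a).round(4))
E
```

```text
TL [0.5522 0.3858 0.012 ]
TR [0.5493 0.0975 0.012 ]
BR [0.4036 0.1005 0.012 ]
BL [0.4072 0.3864 0.012 ]
tail [0.4551 0.186  0.063 ]
barend [0.4998 0.1472 0.063 ]
nose [0.5056 0.1393 0.033 ]
disc [0.4758 0.1661 0.031 ]
tabin [0.4619 0.1262 0.028 ]
tabout [0.4578 0.1103 0.028 ]
fintop [0.5069 0.2993 0.076 ]
finbot [0.45   0.3005 0.076 ]
```

Request:
{"method": "servo_tool", "body": {
  "linear": [
    [0.4,-0.5,0],
    [0.8,-1,0],
    [0.8,-1,0],
    [0.8,-1,0],
    [0.8,-1,0],
    [0.8,-1,0],
    [0.8,-1,0],
    [0.8,-1,0],
    [0.8,-1,0],
    [0.8,-1,0],
    [0.8,-1,0],
    [0.8,-1,0]
  ],
  "roll": [0,0,0,0,0,0,0,0,0,0,0,0],
  "jaw": [1,1,1,1,1,1,1,1,1,1,1,1]
}}

```text
time_s: 1.3
position: [0.3215, -0.1588, 0.256]
tool_rot: [[0.973, 0.229, 0.0], [0.229, -0.973, 0.0], [0.0, -0.0, -1.0]]
force: [0.2, -1.4, -0.1]
width: 0.0854
grip_force: 0.0
```

Request:
{"method": "servo_tool", "body": {
  "linear": [
    [0.8,-1,0],
    [0.8,-1,0],
    [0.8,-1,0],
    [0.8,-1,0],
    [0.8,-1,0],
    [0.8,-1,0],
    [0.8,-1,0],
    [0.8,-1,0],
    [0.8,-1,0],
    [0.4,-0.5,0],
    [0,0,0]
  ],
  "roll": [0,0,0,0,0,0,0,0,0,0,0],
  "jaw": [1,1,1,1,1,1,1,1,1,1,1]
}}

```text
time_s: 2.4
position: [0.4781, 0.1713, 0.2557]
tool_rot: [[0.972, 0.233, -0.001], [0.233, -0.972, 0.0], [-0.001, -0.001, -1.0]]
force: [-0.1, -0.5, 0.5]
width: 0.0852
grip_force: 0.0
```

Run:
```python
from h import *
import cv2
s=arm.read_state();print(s['time_s'],s['position'],s['tool_rot'].round(3) if hasattr(s['tool_rot'],'round') else s['tool_rot'],s['q'])
P=arm.camera_params('wrist');p,d=arm.capture('wrist');cv2.imwrite('pics/w0.png',p)
np.savez('pics/w0.npz',**P)
R=np.array(P['R']);c=-R.T@np.array(P['t']);print(c,R.round(3).tolist(),np.array(P['K'])[0,0]);T=np.array(s['tool_rot']);print('cam in tool',T.T@(c-s['position']),(R@T).round(3))
```

```text
2.4 [0.4781228  0.17129979 0.25565073] [[ 0.972  0.233 -0.001]
 [ 0.233 -0.972  0.   ]
 [-0.001 -0.001 -1.   ]] [9.92286041e+00 3.68357543e+00 9.76089973e+01 2.93324874e-02
 7.87554900e+01 8.64456940e+01]
[0.54876473 0.18956869 0.37386939] [[0.233, -0.973, -0.0], [-0.931, -0.223, 0.29], [-0.282, -0.067, -0.957]] 365.783956700008
cam in tool [ 0.07285891 -0.00137487 -0.11827669] [[-0.     1.    -0.   ]
 [-0.957 -0.    -0.289]
 [-0.289  0.     0.957]]
```

View pics/w0.png

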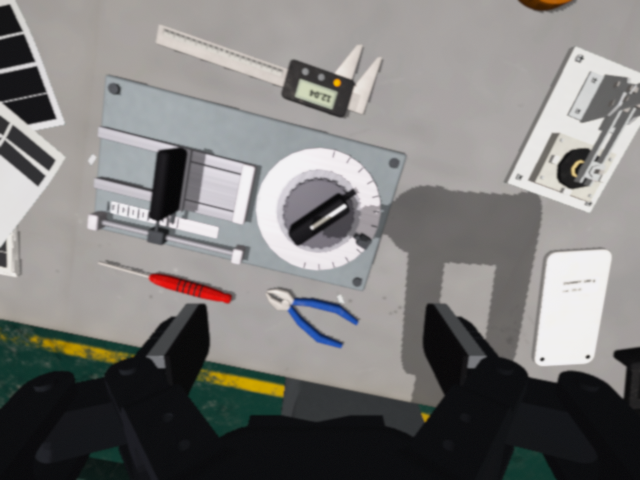

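The wrist view shows the whole tester. The bar runs from (293,240) to the nose at (355,193), the index tab is at about (362,240), the fin is at (168,182), and the pointer and mark are near (160,225).

Run:
```python
import cv2
p=cv2.imread('pics/w0.png')
a=cv2.resize(p[140:280,250:400],None,fx=4,fy=4,interpolation=cv2.INTER_CUBIC)
cv2.imwrite('pics/w0a.png',a)
```

```text
(no output)
```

View pics/w0a.png

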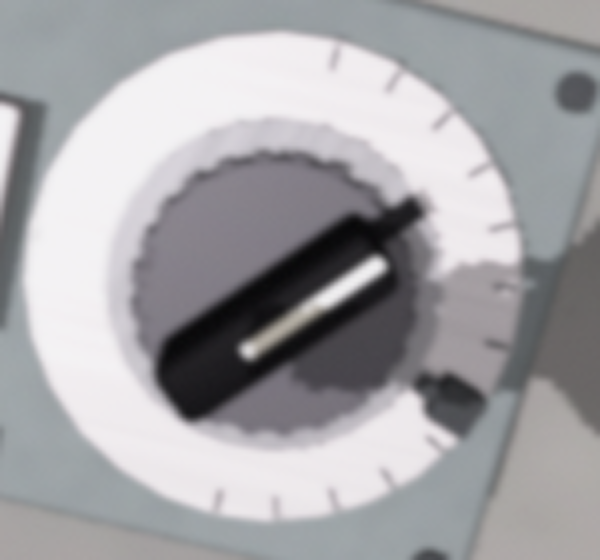

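Run:
```python
from h import *
P=np.load('pics/w0.npz');P={k:P[k] for k in P}
f=lambda x,y,z,k=4,ox=250,oy=140:ray(P,((x+.5)/k+ox-.5,(y+.5)/k+oy-.5),z)
pts=dict(l0=(248,352,.063),l1=(382,262,.063),nose=(423,204,.033),disc=(277,292,.031),dial=(274,277,.016),tabin=(418,385,.024),tabout=(474,418,.028))
W={n:f(*a) for n,a in pts.items()}
for n in W: print(n,W[n].round(4))
for n,a in dict(TL=(107,75,.012),TR=(406,153,.012),BR=(362,290,.012),fin0=(186,148,.076),fin1=(164,219,.076)).items(): W[n]=ray(P,a[:2],a[2]);print(n,W[n].round(4))
y=W['TL']-W['TR'];print('yaw',np.degrees(np.arctan2(-y[0],y[1])))
ang=lambda v:np.degrees(np.arctan2(-v[1],v[0]))
print('line',ang(W['l1']-W['l0']))
for c in('disc',):
  for n in('nose','tabin','tabout'):v=W[n]-W[c];print(n,ang(v),np.hypot(*v[:2]))
```

```text
l0 [0.4679 0.1741 0.063 ]
l1 [0.4941 0.1506 0.063 ]
nose [0.5044 0.1411 0.033 ]
disc [0.4756 0.1692 0.031 ]
dial [0.476  0.1699 0.016 ]
tabin [0.4593 0.1291 0.024 ]
tabout [0.4554 0.1141 0.028 ]
TL [0.551  0.3854 0.012 ]
TR [0.5482 0.1002 0.012 ]
BR [0.3996 0.1029 0.012 ]
fin0 [0.5115 0.2863 0.076 ]
fin1 [0.4498 0.2965 0.076 ]
yaw -0.5611804325059715
line 41.83334467250832
nose 44.344137137834764 0.040254543413583865
tabin 112.12459051684348 0.04328529880883607
tabout 110.1844076962906 0.05873465463439881
```

Request:
{"method": "servo_tool", "body": {
  "linear": [
    [-0.1,0.09,0],
    [0,0,0.2],
    [0,0,0.4],
    [0,0,0.4],
    [0,0,0.4],
    [0,0,0.4],
    [0,0,0.4],
    [0,0,0.4],
    [0,0,0.4],
    [0,0,0.4],
    [0,0,0.4],
    [0,0,0.4]
  ],
  "roll": [0,-0.0457,-0.0457,-0.0457,-0.0457,-0.0457,-0.0457,-0.0457,-0.0457,-0.0457,-0.0457,-0.0457],
  "jaw": [1,1,1,1,1,1,1,1,1,1,1,1]
}}

```text
time_s: 3.65
position: [0.475, 0.1643, 0.13]
tool_rot: [[-0.242, 0.97, -0.0], [0.97, 0.242, -0.0], [-0.0, -0.0, -1.0]]
force: [0.5, -0.4, 0.4]
width: 0.085
grip_force: 0.0
```

Request:
{"method": "servo_tool", "body": {
  "linear": [
    [0,0,0.2],
    [0,0,0],
    [0,0,0],
    [0,0,0],
    [0,0,0],
    [0,0,0]
  ],
  "roll": [-0.0457,-0.0457,-0.0457,-0.0457,0,0],
  "jaw": [1,1,1,1,1,1]
}}

```text
time_s: 4.25
position: [0.4753, 0.165, 0.1244]
tool_rot: [[-0.724, 0.689, -0.0], [0.689, 0.724, -0.0], [-0.0, -0.0, -1.0]]
force: [-0.6, -0.3, -0.2]
width: 0.0856
grip_force: 0.0
```

Run:
```python
from h import *
import cv2
s=arm.read_state();print(s['time_s'],s['position'],s['tool_rot'].round(4))
P=arm.camera_params('wrist');p,d=arm.capture('wrist');cv2.imwrite('pics/w1.png',p)
np.savez('pics/w1.npz',**P)
```

```text
4.25 [0.47527686 0.16496608 0.12444714] [[-7.244e-01  6.894e-01 -0.000e+00]
 [ 6.894e-01  7.244e-01 -2.000e-04]
 [-1.000e-04 -2.000e-04 -1.000e+00]]
```

View pics/w1.png

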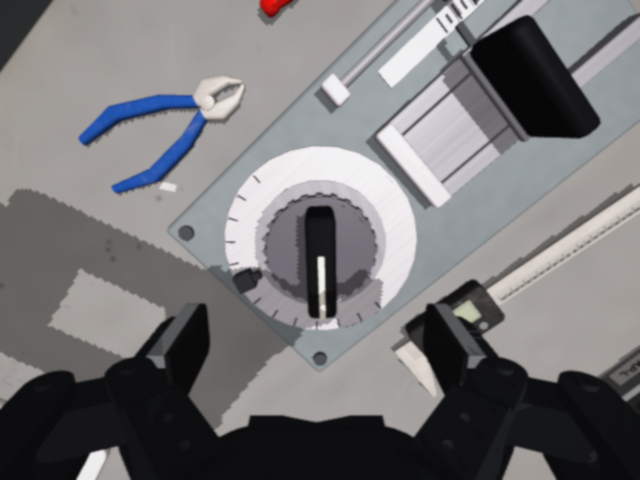

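The bar lies almost vertical in the picture at column 320, centred between the fingers. The index tab is near (246,280) and the disc spans columns 263–377.

Run:
```python
from h import *
P=np.load('pics/w1.npz');P={k:P[k] for k in P}
f=lambda x,y,z:ray(P,(x,y),z)
W={n:f(*a) for n,a in dict(l0=(321,257,.063),l1=(322.5,317,.063),disc=(320,249,.031),dial=(320.5,238,.016),tabin=(261,273,.024),tabout=(239,286,.028),tail=(320,207,.063)).items()}
for n in W:print(n,W[n].round(4))
ang=lambda v:np.degrees(np.arctan2(-v[1],v[0]))
print(ang(W['l1']-W['l0']),ang(W['l1']-W['tail']))
for c in[(.4757,.168,0),W['dial']]:
  for n in('tabin','tabout'):v=W[n]-c;print(n,ang(v),np.hypot(*v[:2]))
```

```text
l0 [0.4685 0.1751 0.063 ]
l1 [0.4944 0.1518 0.063 ]
disc [0.4729 0.1707 0.031 ]
dial [0.4713 0.1728 0.016 ]
tabin [0.4602 0.1306 0.024 ]
tabout [0.456  0.1156 0.028 ]
tail [0.449  0.1929 0.063 ]
42.017684419583574 42.13435449064702
tabin 112.48035657366059 0.040431155152356756
tabout 110.59582671277563 0.0559262112183292
tabin 104.7319854446629 0.04364238141943962
tabout 104.98612413884909 0.05921453287318801
```

Request:
{"method": "servo_tool", "body": {
  "linear": [
    [0.09,0.085,0],
    [0,0,0.3],
    [0,0,0.4],
    [0,0,0.4],
    [0,0,0.4],
    [0,0,0.3],
    [0,0,0.2],
    [0,0,0]
  ],
  "roll": [-0.0085,0,0,0,0,0,0,0],
  "jaw": [1,1,1,1,1,1,1,1]
}}

```text
time_s: 5.1
position: [0.4745, 0.1695, 0.063]
tool_rot: [[-0.745, 0.667, -0.002], [0.667, 0.745, -0.0], [0.002, -0.002, -1.0]]
force: [0.6, -0.0, 0.3]
width: 0.085
grip_force: 0.0
```

Request:
{"method": "servo_tool", "body": {
  "linear": [
    [0,0,0],
    [0,0,0],
    [0,0,0],
    [0,0,0],
    [0,0,0],
    [0,0,0],
    [0,0,0],
    [0,0,0],
    [0,0,0],
    [0,0,0]
  ],
  "roll": [0,0,0,0,0,0,0,0,0,0],
  "jaw": [0.5,0.2,0,0,0,0,0,0,0,0]
}}

```text
time_s: 6.1
position: [0.475, 0.1691, 0.0649]
tool_rot: [[-0.746, 0.666, -0.001], [0.666, 0.746, -0.001], [-0.0, -0.002, -1.0]]
force: [-2.5, -2.8, 5.2]
width: 0.0147
grip_force: 59.6
```

Request:
{"method": "servo_tool", "body": {
  "linear": [
    [0,0,0],
    [0,0,0],
    [0,0,0],
    [0,0,0],
    [0,0,0],
    [0,0,0],
    [0,0,0],
    [0,0,0],
    [0,0,0],
    [0,0,0],
    [0,0,0],
    [0,0,0]
  ],
  "roll": [0.02,0.035,0.035,0.035,0.035,0.035,0.035,0.035,0.035,0.03,0.02,0],
  "jaw": [0,0,0,0,0,0,0,0,0,0,0,0]
}}

```text
time_s: 7.3
position: [0.475, 0.169, 0.0649]
tool_rot: [[0.256, 0.967, -0.001], [0.967, -0.256, -0.001], [-0.002, -0.001, -1.0]]
force: [-2.5, -2.5, 6.3]
width: 0.015
grip_force: 59.6
```

Run:
```python
from h import *
import cv2
s=arm.read_state();print(s['time_s'],s['position'],s['tool_rot'].round(4),s['force'],s['torque'])
out=[]
for n in('wrist','top'):
  P=arm.camera_params(n);p,d=arm.capture(n);cv2.imwrite(f'pics/{n}2.png',p);np.savez(f'pics/{n}2.npz',**P)
p=cv2.imread('pics/wrist2.png');a=p[170:400,200:440]
b=cv2.convertScaleAbs(cv2.imread('pics/top2.png')[240:320,290:370],alpha=1.6)
a=cv2.resize(a,(480,460),interpolation=cv2.INTER_CUBIC);b=cv2.resize(b,(320,320),interpolation=cv2.INTER_CUBIC)
b=cv2.copyMakeBorder(b,0,140,0,0,0);cv2.imwrite('pics/c2.png',np.hstack([a,b]))
```

```text
7.3 [0.47501185 0.16903092 0.06487813] [[ 2.561e-01  9.666e-01 -1.000e-03]
 [ 9.666e-01 -2.561e-01 -1.400e-03]
 [-1.600e-03 -6.000e-04 -1.000e+00]] [-2.52517304 -2.54198546  6.28893356] [-0.44800005  0.38347047 -0.08198002]
```

View pics/c2.png

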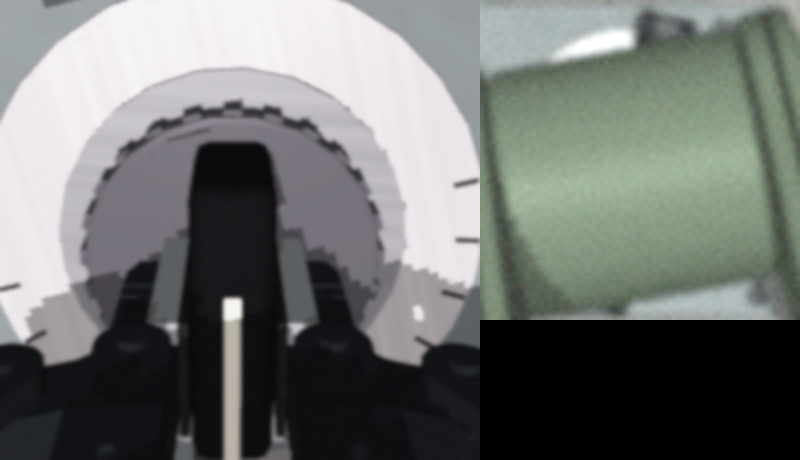

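The fingers hide the tab in this view. The bar is still aligned with the tool (white line vertical in the crop at column 232). I'll turn to the current best estimate, release, lift and look.

Request:
{"method": "servo_tool", "body": {
  "linear": [
    [0,0,0],
    [0,0,0],
    [0,0,0],
    [0,0,0],
    [0,0,0],
    [0,0,0],
    [0,0,0],
    [0,0,0]
  ],
  "roll": [0.014,0.014,0,0,0,0,0,0],
  "jaw": [0,0,0,0,0.3,0.5,0.8,1]
}}

```text
time_s: 8.2
position: [0.4754, 0.1698, 0.0642]
tool_rot: [[0.339, 0.941, 0.0], [0.941, -0.339, 0.0], [0.0, 0.0, -1.0]]
force: [-0.9, -0.1, -0.4]
width: 0.0683
grip_force: 0.0
```

Request:
{"method": "servo_tool", "body": {
  "linear": [
    [0,0,0],
    [0,0,-0.3],
    [0,0,-0.7],
    [0,0,-0.9],
    [0,0,-0.7],
    [0,0,-0.4],
    [0,0,0],
    [0,0,0]
  ],
  "roll": [0,0,0,0,0,0,0,0],
  "jaw": [1,1,1,1,1,1,1,1]
}}

```text
time_s: 9.0
position: [0.475, 0.1696, 0.154]
tool_rot: [[0.339, 0.941, -0.001], [0.941, -0.339, -0.0], [-0.0, -0.0, -1.0]]
force: [0.1, 0.5, -0.0]
width: 0.0855
grip_force: 0.0
```

Run:
```python
from h import *
import cv2
s=arm.read_state();print(s['time_s'],s['position'],s['tool_rot'].round(4),s['force'])
P=arm.camera_params('wrist');p,d=arm.capture('wrist');cv2.imwrite('pics/w3.png',p);np.savez('pics/w3.npz',**P)
# full view is needed for slide + knob; crop the middle, double size
a=p[150:400,150:480];cv2.imwrite('pics/w3c.png',cv2.resize(a,None,fx=2.4,fy=2.4,interpolation=cv2.INTER_CUBIC))
```

```text
9.0 [0.47498988 0.16961635 0.15395768] [[ 3.394e-01  9.406e-01 -5.000e-04]
 [ 9.406e-01 -3.394e-01 -1.000e-04]
 [-3.000e-04 -5.000e-04 -1.000e+00]] [ 0.12066599  0.45808289 -0.00905541]
```

View pics/w3c.png

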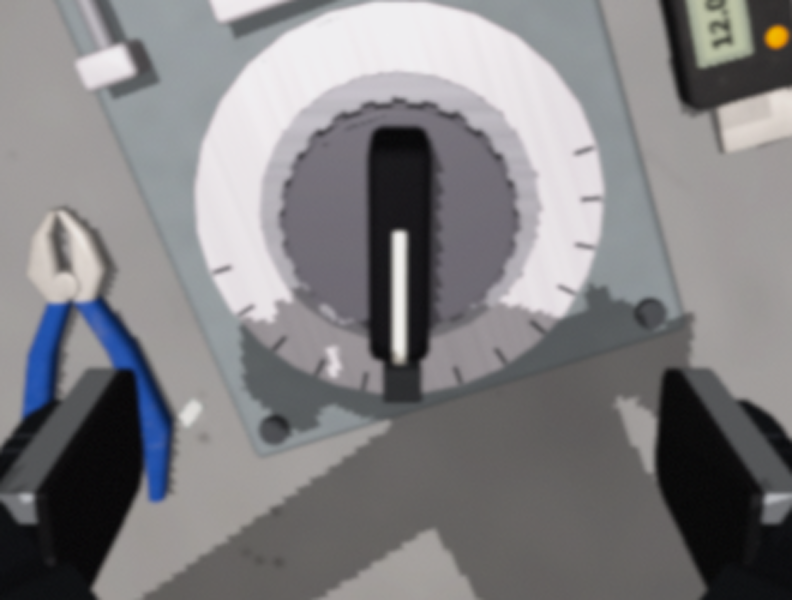

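The knob bar (columns 370–430, line at 399) points down at the dark tab (columns 385–421, rows 362–402), very nearly aligned. I'll quantify it.

Run:
```python
from h import *
import cv2
p=cv2.imread('pics/w3.png').astype(int)
for r in (300,306,311,314): print(r,p[r,304:332].sum(1))
for r in (200,210,220): print(r,p[r,296:338].sum(1))
P=np.load('pics/w3.npz');P={k:P[k] for k in P}
f=lambda x,y,z:ray(P,((x+.5)/2.4+149.5,(y+.5)/2.4+149.5),z)
W={n:f(*a) for n,a in dict(l0=(399.5,235,.063),l1=(399.5,360,.063),disc=(400,215,.031),dial=(399.5,200,.016),tabout=(403,400,.028)).items()}
for n in W:print(n,W[n].round(4))
ang=lambda v:np.degrees(np.arctan2(-v[1],v[0]))
print('line',ang(W['l1']-W['l0']))
for c in('disc','dial'):v=W['tabout']-W[c];print(c,ang(v),np.hypot(*v[:2]))
```

```text
300 [433 406 373 331 280 200 117  77 116 230 357 433 456 432 345 224 117  73
  60  77 144 258 351 408 436 447 447 445]
306 [418 442 442 437 402 310 206 152 141 142 142 143 145 140 141 142 142 140
 142 145 188 282 375 425 440 442 445 448]
311 [433 440 444 439 407 320 211 152 141 139 139 138 137 136 136 136 136 133
 137 140 186 285 379 425 431 430 423 419]
314 [294 301 311 315 297 243 180 146 139 138 140 139 140 141 136 139 138 138
 140 140 158 202 256 286 287 282 275 274]
200 [361 369 369 366 354 347 346 333 326 335 346 354 359 360 356 358 358 358
 359 359 357 359 357 359 357 356 360 357 358 359 360 358 360 359 359 358
 359 356 352 345 339 322]
210 [359 358 361 360 360 356 332 257 153  70  36  34  32  32  31  31  32  29
  29  34  32  33  38  33  32  33  31  33  37  29  31  48  99 184 266 322
 348 351 351 351 350 350]
220 [355 355 355 356 352 333 274 182 100  69  69  76  80  81  78  79  80  78
  78  79  78  78  80  80  76  77  75  78  77  71  65  56  66 105 161 197
 219 247 290 329 345 347]
l0 [0.4761 0.1763 0.063 ]
l1 [0.4644 0.1439 0.063 ]
disc [0.4748 0.1721 0.031 ]
dial [0.4747 0.1724 0.016 ]
tabout [0.455  0.1147 0.028 ]
line 109.84606445812663
disc 108.95632437879623 0.060777312971649074
dial 108.83424807101149 0.06104063721668038
```

Request:
{"method": "servo_tool", "body": {
  "linear": [
    [0.4,-0.12,-0.1],
    [0.68,-0.21,-0.1],
    [0.68,-0.21,-0.1],
    [0.68,-0.21,-0.1],
    [0.68,-0.21,-0.1],
    [0.6,-0.19,0],
    [0.36,-0.12,0]
  ],
  "roll": [0,0,0,0,0,0,0],
  "jaw": [1,1,1,1,1,1,1]
}}

```text
time_s: 9.75
position: [0.4804, 0.2996, 0.1684]
tool_rot: [[0.338, 0.941, -0.001], [0.941, -0.338, -0.0], [-0.001, -0.001, -1.0]]
force: [-0.1, -0.5, 0.1]
width: 0.0852
grip_force: 0.0
```

Request:
{"method": "servo_tool", "body": {
  "linear": [
    [0,0,0],
    [0,0,0],
    [0,0,0],
    [0,0,0],
    [0,0,0],
    [0,0,0],
    [0,0,0],
    [0,0,0],
    [0,0,0],
    [0,0,0],
    [0,0,0],
    [0,0,0]
  ],
  "roll": [-0.0467,-0.0467,-0.0467,-0.0467,-0.0467,-0.0467,-0.0467,-0.0467,-0.0467,-0.0467,-0.0467,-0.0467],
  "jaw": [1,1,1,1,1,1,1,1,1,1,1,1]
}}

```text
time_s: 10.95
position: [0.4805, 0.2978, 0.1683]
tool_rot: [[-0.989, 0.15, -0.002], [0.15, 0.989, -0.001], [0.002, -0.001, -1.0]]
force: [-0.1, 0.0, 0.3]
width: 0.0856
grip_force: 0.0
```

Request:
{"method": "servo_tool", "body": {
  "linear": [
    [0,0,0],
    [0,0,0],
    [0,0,0]
  ],
  "roll": [-0.0467,0,0],
  "jaw": [1,1,1]
}}

```text
time_s: 11.25
position: [0.4807, 0.2978, 0.1687]
tool_rot: [[-1.0, 0.013, -0.001], [0.013, 1.0, -0.0], [0.001, -0.0, -1.0]]
force: [-0.2, 0.2, -0.0]
width: 0.0852
grip_force: 0.0
```

Run:
```python
from h import *
import cv2
s=arm.read_state();print(s['time_s'],s['position'],s['tool_rot'].round(4),s['force'])
P=arm.camera_params('wrist');p,d=arm.capture('wrist');cv2.imwrite('pics/w4.png',p);np.savez('pics/w4.npz',**P,d=d)
a=p[100:400,120:520];cv2.imwrite('pics/w4c.png',cv2.resize(a,None,fx=2,fy=2,interpolation=cv2.INTER_CUBIC))
```

```text
11.25 [0.48068612 0.29781299 0.16866967] [[-9.999e-01  1.280e-02 -1.100e-03]
 [ 1.280e-02  9.999e-01 -4.000e-04]
 [ 1.100e-03 -5.000e-04 -1.000e+00]] [-0.16414691  0.22843384 -0.01598116]
```

View pics/w4c.png

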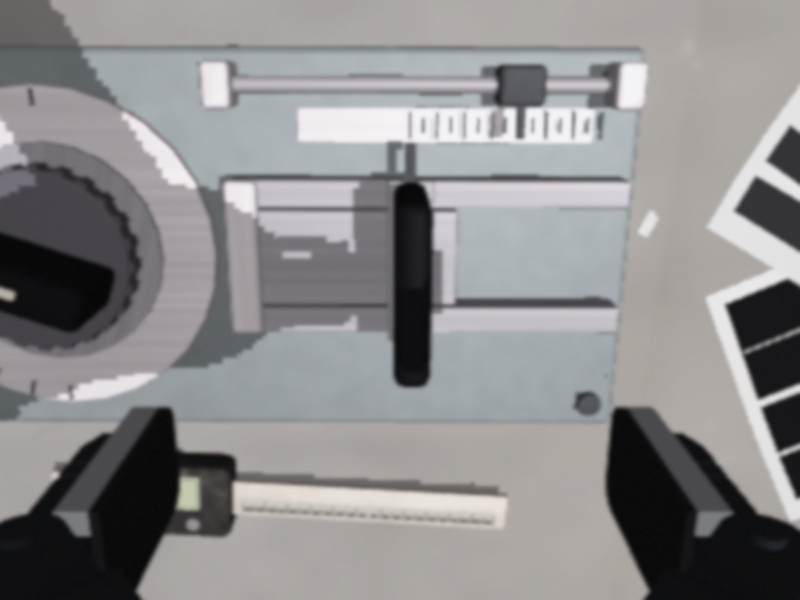

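The fin's top runs at columns 394–432 (rows 182–386). The pointer tip is near (520,136). The mark, with its shadow to the left, is near (408,145). I'll enlarge both.

Run:
```python
import cv2
p=cv2.imread('pics/w4.png');a=p[128:198,305:405];cv2.imwrite('pics/w4d.png',cv2.resize(a,None,fx=8,fy=8,interpolation=cv2.INTER_CUBIC))
```

```text
(no output)
```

View pics/w4d.png

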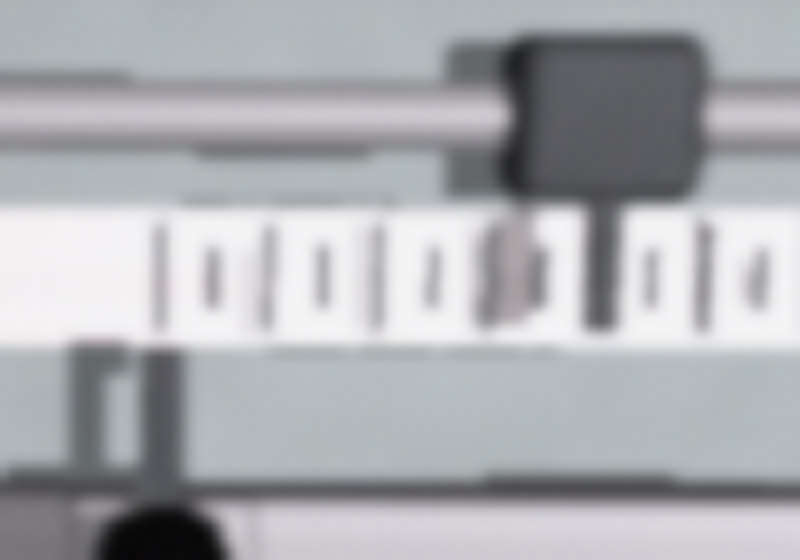

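The mark is centred at x=164 (tip y≈350) and the pointer at x=601 (tip y≈328) in the ×8 crop.

Run:
```python
from h import *
P=np.load('pics/w4.npz');d=P['d'];P={k:P[k] for k in('K','R','t')}
f=lambda x,y,z:ray(P,((x+.5)/8+304.5,(y+.5)/8+127.5),z)
m=f(164.5,350,.030);q=f(601,326,.028);t1=f(160,275,.0125);t6=f(705,275,.0125)
print(m,q,t1,t6,'scale',np.linalg.norm(t6-t1)/5)
yw=np.radians(-.6);Y=np.array([-np.sin(yw),np.cos(yw),0]);print('gap',(q-m)@Y)
g=lambda x,y,z:ray(P,((x+.5)/2+119.5,(y+.5)/2+99.5),z)
print('fin',g(413,186,.076),g(413,384,.076),g(395,290,.076),g(431,290,.076))
```

```text
[0.43340109 0.30576294 0.03      ] [0.43204051 0.34390184 0.028     ] [0.42843317 0.3057856  0.0125    ] [0.42908763 0.35592822 0.0125    ] scale 0.010029377829459478
gap 0.03812256202565798
fin [0.4408076  0.30530015 0.076     ] [0.50338619 0.30498921 0.076     ] [0.47233172 0.29970189 0.076     ] [0.47247162 0.3105842  0.076     ]
```

Request:
{"method": "servo_tool", "body": {
  "linear": [
    [0.29,0.245,0],
    [0,0,0.3],
    [0,0,0.6],
    [0,0,0.8],
    [0,0,0.8],
    [0,0,0.5],
    [0,0,0.3],
    [0,0,0.12],
    [0,0,0],
    [0,0,0]
  ],
  "roll": [0,0,0,0,0,0,0,0,0,0],
  "jaw": [1,1,1,1,1,1,1,1,1,1]
}}

```text
time_s: 12.3
position: [0.4733, 0.3056, 0.0677]
tool_rot: [[-1.0, 0.01, 0.002], [0.01, 1.0, 0.001], [-0.002, 0.001, -1.0]]
force: [0.3, -0.1, -0.1]
width: 0.0854
grip_force: 0.0
```

Request:
{"method": "servo_tool", "body": {
  "linear": [
    [0,0,0],
    [0,0,0],
    [0,0,0],
    [0,0,0],
    [0,0,0],
    [0,0,0],
    [0,0,0],
    [0,0,0],
    [0,0,0],
    [0,0,0],
    [0,0,0],
    [0,0,0]
  ],
  "roll": [0,0,0,0,0,0,0,0,0,0,0,0],
  "jaw": [0.6,0.4,0.3,0.2,0.15,0.1,0,0,0,0,0,0]
}}

```text
time_s: 13.5
position: [0.4725, 0.3051, 0.0669]
tool_rot: [[-1.0, 0.01, 0.0], [0.01, 1.0, -0.0], [-0.0, -0.0, -1.0]]
force: [-1.7, -3.7, 5.5]
width: 0.011
grip_force: 59.2
```

```bash
cat > m.py <<'E'
from h import *
import cv2,sys
s=arm.read_state();print(s['time_s'],s['position'],s['force'],s['width'],s['grip_force'])
P=arm.camera_params('wrist');p,d=arm.capture('wrist');n=sys.argv[1];cv2.imwrite(f'pics/{n}.png',p);np.savez(f'pics/{n}.npz',**P)
for q in((.4334,s['position'][1],.03),(.432,.3439,.028)):print(proj(P,q))
E
python3 m.py w5
```

```text
13.5 [0.47249751 0.30512906 0.06692098] [-1.69834567 -3.71954946  5.52939482] 0.010961234190139989 59.24918353557587
[312.59660135 215.67823175]
[401.09928174 210.66253959]
```

Request:
{"method": "servo_tool", "body": {
  "linear": [
    [0,0.06,0],
    [0,0.12,0],
    [0,0.15,0],
    [0,0.15,0],
    [0,0.15,0],
    [0,0.15,0],
    [0,0.15,0],
    [0,0.15,0],
    [0,0.12,0],
    [0,0.06,0],
    [0,0,0],
    [0,0,0]
  ],
  "roll": [0,0,0,0,0,0,0,0,0,0,0,0],
  "jaw": [0,0,0,0,0,0,0,0,0,0,0,0]
}}

```text
time_s: 14.75
position: [0.473, 0.3422, 0.0669]
tool_rot: [[-1.0, 0.01, 0.0], [0.01, 1.0, -0.002], [-0.0, -0.002, -1.0]]
force: [-1.0, -5.3, 5.6]
width: 0.0111
grip_force: 59.4
```

```bash
python3 m.py w6; python3 -c "
import cv2
p=cv2.imread('pics/w6.png');a=p[160:310,280:480];cv2.imwrite('pics/w6c.png',cv2.resize(a,None,fx=4,fy=4,interpolation=cv2.INTER_CUBIC))"
```

```text
14.75 [0.47302933 0.34216217 0.0668911 ] [-1.00302226 -5.28153506  5.60800428] 0.011055425574678514 59.39496695995331
[312.76311544 214.41256458]
[316.73778805 210.23987928]
```

View pics/w6c.png

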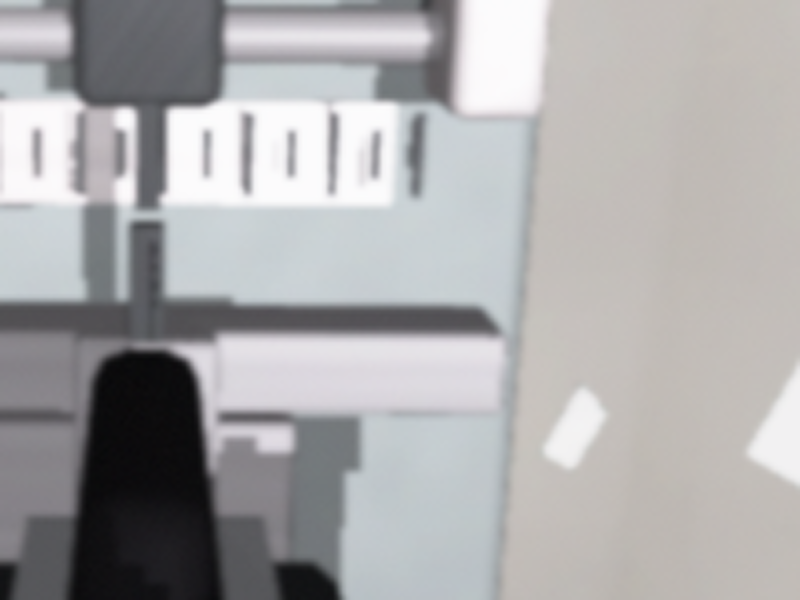

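The mark (131–164, centre about 147) sits just short of the pointer (136–165, centre about 150.5), a gap of about 0.4 mm. I'll nudge it and re-measure by edges.

Request:
{"method": "servo_tool", "body": {
  "linear": [
    [0,0.013,0],
    [0,0,0],
    [0,0,0]
  ],
  "roll": [0,0,0],
  "jaw": [0,0,0]
}}

```text
time_s: 15.1
position: [0.473, 0.3422, 0.0669]
tool_rot: [[-1.0, 0.01, -0.0], [0.01, 1.0, -0.002], [0.0, -0.002, -1.0]]
force: [-0.7, -6.6, 6.9]
width: 0.0112
grip_force: 59.4
```

```bash
python3 m.py w7
python3 - <<'E'
import cv2,numpy as np
for n in('w6','w7'):
  p=cv2.imread(f'pics/{n}.png').astype(int).sum(2)
  for r in(205,207,209,217,219,221):print(n,r,p[r,309:326])
E
```

```text
15.1 [0.47303459 0.34218187 0.06688467] [-0.72420705 -6.57731101  6.89904478] 0.011180404075416537 59.416202902793884
[312.73038893 214.42095423]
[316.66262537 210.24954237]
w6 205 [690 726 740 731 649 438 314 301 300 303 302 335 495 693 746 754 755]
w6 207 [715 746 750 737 653 437 313 298 298 302 315 367 524 699 746 752 755]
w6 209 [701 736 743 728 640 437 316 297 301 319 435 607 704 733 744 747 749]
w6 217 [530 582 532 408 296 266 266 270 273 276 292 372 502 589 616 618 618]
w6 219 [528 576 528 410 312 287 291 289 286 292 312 385 509 587 614 615 616]
w6 221 [526 574 529 411 315 287 289 276 246 238 279 378 505 588 612 615 615]
w7 205 [689 727 740 733 658 455 323 302 302 304 308 359 533 705 748 754 755]
w7 207 [715 746 750 739 662 453 324 300 303 301 316 381 551 705 746 752 755]
w7 209 [701 737 743 728 645 448 320 299 302 322 429 604 703 733 744 747 749]
w7 217 [531 579 530 410 297 266 265 269 271 277 295 371 504 591 614 620 619]
w7 219 [528 573 530 413 313 285 290 289 286 289 312 385 505 587 614 617 616]
w7 221 [525 573 527 412 315 289 289 274 246 236 279 375 505 585 612 616 617]
```

Request:
{"method": "servo_tool", "body": {
  "linear": [
    [0,0.02,0],
    [0,0,0],
    [0,0,0]
  ],
  "roll": [0,0,0],
  "jaw": [0,0,0]
}}

```text
time_s: 15.45
position: [0.473, 0.3427, 0.0669]
tool_rot: [[-1.0, 0.01, -0.0], [0.01, 1.0, -0.002], [0.0, -0.002, -1.0]]
force: [-0.6, -7.1, 5.7]
width: 0.0115
grip_force: 59.5
```

```bash
python3 m.py w8
python3 - <<'E'
import cv2,numpy as np
for n in('w8',):
  p=cv2.imread(f'pics/{n}.png').astype(int).sum(2)
  for r in(205,207,217,219):print(n,r,p[r,309:326])
E
```

```text
15.45 [0.47304115 0.34271071 0.06689465] [-0.55972188 -7.07809005  5.71538154] 0.011527585001767572 59.46845591068268
[312.78136585 214.40560273]
[315.50630212 210.24573824]
w8 205 [724 730 699 568 392 309 301 301 300 296 352 531 704 747 754 755 755]
w8 207 [745 744 709 574 391 307 299 301 301 307 378 550 705 746 752 755 755]
w8 217 [599 602 535 409 297 264 267 270 273 276 296 372 501 587 612 618 619]
w8 219 [596 598 532 412 311 288 290 294 297 302 316 386 506 587 611 617 619]
```

Pointer centre 316.1 and mark centre 316.1 px, so they are level. Now I'll hold.

Request:
{"method": "servo_tool", "body": {
  "linear": [
    [0,0,0],
    [0,0,0],
    [0,0,0],
    [0,0,0],
    [0,0,0],
    [0,0,0],
    [0,0,0],
    [0,0,0],
    [0,0,0],
    [0,0,0],
    [0,0,0],
    [0,0,0]
  ],
  "roll": [0,0,0,0,0,0,0,0,0,0,0,0],
  "jaw": [0,0,0,0,0,0,0,0,0,0,0,0]
}}

```text
time_s: 16.7
position: [0.4731, 0.3427, 0.0669]
tool_rot: [[-1.0, 0.01, -0.0], [0.01, 1.0, -0.002], [0.0, -0.002, -1.0]]
force: [-0.9, -6.9, 5.7]
width: 0.0111
grip_force: 59.5
```

Request:
{"method": "servo_tool", "body": {
  "linear": [
    [0,0,0],
    [0,0,0],
    [0,0,0],
    [0,0,0],
    [0,0,0],
    [0,0,0],
    [0,0,0],
    [0,0,0],
    [0,0,0],
    [0,0,0],
    [0,0,0],
    [0,0,0]
  ],
  "roll": [0,0,0,0,0,0,0,0,0,0,0,0],
  "jaw": [0,0,0,0,0,0,0,0,0,0,0,0]
}}

```text
time_s: 17.9
position: [0.473, 0.3427, 0.0669]
tool_rot: [[-1.0, 0.01, -0.0], [0.01, 1.0, -0.002], [0.0, -0.002, -1.0]]
force: [-1.4, -7.3, 7.0]
width: 0.0115
grip_force: 59.5
```

Request:
{"method": "servo_tool", "body": {
  "linear": [
    [0,0,0],
    [0,0,0],
    [0,-0.02,0],
    [0,-0.04,0],
    [0,-0.06,0],
    [0,-0.06,0],
    [0,-0.06,0],
    [0,-0.06,0],
    [0,-0.06,0],
    [0,-0.06,0],
    [0,-0.06,0],
    [0,-0.06,0]
  ],
  "roll": [0,0,0,0,0,0,0,0,0,0,0,0],
  "jaw": [0,0,0,0,0,0,0,0,0,0,0,0]
}}

```text
time_s: 19.1
position: [0.4728, 0.3273, 0.0669]
tool_rot: [[-1.0, 0.01, 0.0], [0.01, 1.0, -0.001], [-0.0, -0.001, -1.0]]
force: [-0.6, -3.4, 5.6]
width: 0.0117
grip_force: 59.3
```

Request:
{"method": "servo_tool", "body": {
  "linear": [
    [0,-0.06,0],
    [0,-0.06,0],
    [0,-0.06,0],
    [0,-0.06,0],
    [0,-0.06,0],
    [0,-0.06,0],
    [0,-0.06,0],
    [0,-0.06,0],
    [0,-0.06,0],
    [0,-0.06,0],
    [0,-0.05,0],
    [0,-0.04,0]
  ],
  "roll": [0,0,0,0,0,0,0,0,0,0,0,0],
  "jaw": [0,0,0,0,0,0,0,0,0,0,0,0]
}}

```text
time_s: 20.3
position: [0.4725, 0.3073, 0.0669]
tool_rot: [[-1.0, 0.01, 0.0], [0.01, 1.0, 0.001], [-0.0, 0.001, -1.0]]
force: [-1.5, -1.3, 5.1]
width: 0.0115
grip_force: 59.2
```

Request:
{"method": "servo_tool", "body": {
  "linear": [
    [0,-0.03,0],
    [0,-0.02,0],
    [0,-0.02,0],
    [0,0,0],
    [0,0,0]
  ],
  "roll": [0,0,0,0,0],
  "jaw": [0,0,0,0,0]
}}

```text
time_s: 20.8
position: [0.4725, 0.3052, 0.0669]
tool_rot: [[-1.0, 0.01, 0.0], [0.01, 1.0, 0.001], [-0.0, 0.001, -1.0]]
force: [-1.8, -2.8, 4.6]
width: 0.011
grip_force: 59.2
```

Request:
{"method": "servo_tool", "body": {
  "linear": [
    [0,-0.02,0],
    [0,-0.02,0],
    [0,-0.02,0],
    [0,0,0],
    [0,0,0]
  ],
  "roll": [0,0,0,0,0],
  "jaw": [0,0,0,0,0]
}}

```text
time_s: 21.3
position: [0.4725, 0.304, 0.0669]
tool_rot: [[-1.0, 0.01, 0.0], [0.01, 1.0, 0.001], [-0.0, 0.001, -1.0]]
force: [-1.9, 1.8, 5.0]
width: 0.0112
grip_force: 59.2
```

Request:
{"method": "servo_tool", "body": {
  "linear": [
    [0,-0.02,0],
    [0,-0.01,0],
    [0,0,0],
    [0,0,0]
  ],
  "roll": [0,0,0,0],
  "jaw": [0,0,0,0]
}}

```text
time_s: 21.7
position: [0.4725, 0.3038, 0.0669]
tool_rot: [[-1.0, 0.01, 0.001], [0.01, 1.0, 0.003], [-0.001, 0.003, -1.0]]
force: [-1.7, 6.0, 4.2]
width: 0.0112
grip_force: 59.1
```

```bash
python3 m.py w9
python3 - <<'E'
import cv2,numpy as np
# slide vs fixed plate: phase shift of far-left slide end area between home-gripped w5 and now, tool shift shown by scale strip
for n in('w5','w9'):
  p=cv2.imread(f'pics/{n}.png').astype(int).sum(2)
  print(n,p[218,306:330],p[200,306:330])
E
```

```text
21.7 [0.47246764 0.30384442 0.06690925] [-1.71037725  5.96221447  4.2359807 ] 0.011158860179107508 59.08874273300171
[312.3033964  215.64291736]
[403.67873436 210.51769001]
w5 [335 345 399 488 534 491 380 287 267 270 260 226 210 255 350 474 553 577
 581 582 582 582 582 584] [734 733 734 734 734 732 711 610 474 544 682 725 734 737 734 721 658 509
 394 467 652 723 737 737]
w9 [391 485 551 574 556 488 371 283 266 271 277 281 284 290 353 470 553 579
 582 579 582 579 579 579] [733 734 734 734 734 734 734 734 715 631 482 508 665 723 734 737 737 735
 719 641 468 405 544 688]
```

The slide is against its home stop: force is +6 N and the TCP has stopped at y=0.3038. I'll release and rise.

Request:
{"method": "servo_tool", "body": {
  "linear": [
    [0,0.03,0],
    [0,0,0],
    [0,0,0],
    [0,0,0],
    [0,0,0],
    [0,0,0],
    [0,0,0],
    [0,0,0],
    [0,0,0],
    [0,0,0]
  ],
  "roll": [0,0,0,0,0,0,0,0,0,0],
  "jaw": [0,0,0.2,0.4,0.6,0.8,1,1,1,1]
}}

```text
time_s: 22.75
position: [0.4725, 0.3032, 0.0667]
tool_rot: [[-1.0, 0.01, 0.0], [0.01, 1.0, 0.0], [-0.0, 0.0, -1.0]]
force: [-0.4, -0.3, -0.6]
width: 0.0853
grip_force: 0.0
```

Request:
{"method": "servo_tool", "body": {
  "linear": [
    [0,0,-0.2],
    [0,0,-0.4],
    [0,0,-0.8],
    [0,0,-0.9],
    [0,0,-0.9],
    [0,0,-0.6],
    [0,0,-0.3],
    [0,0,0],
    [0,0,0]
  ],
  "roll": [0,0,0,0,0,0,0,0,0],
  "jaw": [1,1,1,1,1,1,1,1,1]
}}

```text
time_s: 23.65
position: [0.472, 0.303, 0.1893]
tool_rot: [[-1.0, 0.01, -0.001], [0.01, 1.0, -0.0], [0.001, -0.0, -1.0]]
force: [-1.1, 0.9, -0.0]
width: 0.0856
grip_force: 0.0
```

```bash
python3 m.py w10
```

```text
23.65 [0.47198486 0.30300594 0.18925876] [-1.13609834  0.88033598 -0.02186661] 0.08557227239730349 0.0
[314.14880631 180.14109497]
[368.0336276 177.3998495]
```

View pics/w10.png

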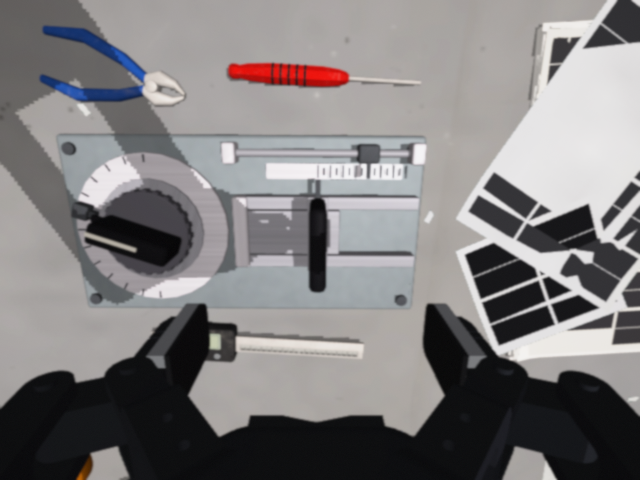

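The slide is home (fin at column 317, mark about 315), the knob (bar ending near (85,235)) is as set, and the loose things are undisturbed. I'm handing in.

```bash
python3 -c "
from plant import arm
print(arm.sign_off())"
```

```text
the job is handed in; nothing more can be done
None
```

I turned the knob to the index tab (aligned within about 1°), drew the slide level with the pointer, held it for over 2 s, eased it home and let go, then handed in at about 24 s with the loose things undisturbed.

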